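# Rack in, cover shut on the blood analyser

## Robot

A 6-joint arm with a two-finger parallel gripper is mounted at the origin on the work surface. World frame = base frame: x ahead of the robot, y to its left, z up, the work surface at z = 0. Lengths are in m, angles in rad, forces in N, time in s.
With the tool pointing down it reaches from about 0.25 to 0.775 m from the base axis. Payload 8.9 kg.
Tool frame: the origin (TCP) lies midway between the tips of the shut fingers; the grasp point (between the pads) lies 19 mm behind it (ctrl.tcp_to_grasp is the distance from the TCP to the grasp point, in m); z points along the fingers, y is the line along which they close (so a half turn about z gives the same grasp; the last joint's range is limited). The gripper opens to 85 mm and grips with 20 to 120 N. Pads are 22 mm wide; open, the fingers measure 114 mm over their backs; the gripper's body (76 mm by 85 mm) begins 54 mm behind the grasp point. The pads swing forward as they close: fully open they stand 13 mm farther back than shut.
Start: joints at [1.102, 0.291, -0.153, 1.127, 0, 1.431], TCP at [0.17, 0.497, 0.231] pointing down, gripper open.
Joint ranges: [-2.52, 2.52], [-0.91, 1.74], [-1.3, 1.37], [-1.96, 2.02], [-1.52, 1.47], [-3.14, 3.14]. Speed limits (rad/s): [2.22, 2.22, 2.79, 3.14, 3.14, 3.14].

## Interface

Orientations are given as a rotation vector (axis times angle).
In Python, from workcell import ctrl gives the robot as it stands.
- The arm moves only by the tool apply_moves, never from a script. Its argument "rows" is a list of rows, each a list of 3 entries, a list of its own where there are three numbers: the opening, from 0 (shut) to 1 (fully open), then the shift along the tool's x, y, z in m, then the turn about the tool's z in rad. A call has 1 to 20 rows; each row shifts and turns the commanded pose from where the row before left it, along the tool's axes as they then stand; what a row does not reach is not made up. A row lasts 1/12 s, in which the tool goes at most 41.7 mm and 7.16 degrees, less where a joint would pass 70% of its speed; a pose out of reach is approached as far as the arm can. A call with a gripper value outside its range is refused whole. The fingers move at their own pace and stop on an object; "newtons" is the grip in N (left out, the last holds). Time passes only in rows, so rows that do not move let the fingers close. It gives the time, the measured TCP pose, the force, the opening and the grip force at its end, in the units of the state.
- ctrl.get_obs(): the state, without advancing time (a new reading comes with each control period).
- ctrl.read_camera(name): name is "scene" or "side" or "wrist"; returns a dict with "frame" (384x512x3 uint8, red, green, blue), "camera_matrix" (3x3 intrinsics, pixels), "k1" (the pictures are not rectified: a ray, as slopes to the right and down, at radius r is drawn at 1 + k1 r^2 times it, then the intrinsics apply), "T" (4x4, takes a point from camera to world coordinates); the wrist camera has in their place "tool_from_camera" (4x4, takes a point from camera to tool coordinates, whose origin is the TCP and whose axes are the flange's). Camera axes: x right, y up, looking along -z (the intrinsics and any distortion apply to the point x, -y, -z); pixel columns grow to the right and rows downward; lengths in m; the calibration is good to about 2 mm. A picture is of the moment at which its call begins: read the wrist's pose just before it. There is no depth.
- ctrl.finish_job(): hands the job in; it is judged then, once.
The state is a dict: "clock": time; "qpos": joint angles; "joint_vel": joint speeds; "tau": joint torques, N m; "position": TCP position; "ee_rot": TCP orientation; "wrist_force": force on the tool from outside, world axes, zero at the start; "moment": the same for the moment, N m; "width": finger opening in m; "grip_force": force on a finger pad.
Only numpy, scipy, OpenCV 4.12 (cv2) and the standard library are available. Lean on these libraries where they do the work, as an engineer would, in place of code of your own. Each camera call takes 0.05 s, during which the arm holds its last target. There are 200 camera calls.

## Task

Get the blood analyser ready to run: with your fingertips push the sample rack along its lane into the machine until it meets the end stop, then push the open cover down fully shut. Only push: do not lift the rack out of its lane or tip it, and leave the tube block, the tip box and the stick cup where they stand.

Things in the scene. Friction and masses are not known exactly. Their poses are not given: they have to be found in the camera images.
- analyser: White analyser, fixed. Origin on the bench, below its middle; x runs front to back (away from the robot), y left, z up. In mm: body x -130..70, y +-170, deck z 100; rear console x 70..160, z 125. Open-topped lane along x at y = 0, 40 wide, floor z 30, from the front of the apron (x -260, 52 wide, side rails to z 44) into the body, to an end stop at x -5.
- lane_stop (a point): Middle of the face of the lane's end stop, at (-5, 0, 51) mm in the analyser's frame, axes as the analyser's. The far end of the rack meets it when the rack is home.
- rack_mid (a point): Centre of the loose dark grey rack: block 160 mm long (x, along the lane), 34 wide, 42 high, 0.2 to 0.35 kg, with a row of six capped tubes reaching 12 mm above it. It stands on the lane floor (this point 51 mm above the bench), 3 mm play each side, slides at 1 to 3 N, and starts 40 to 75 mm short of the stop.
- rack_end (a point): Centre of the rack's flat near end face (34 mm wide, 42 mm high), the face to push; 80 mm from rack_mid along the rack's -x. When home it is at (-165, 0, 51) mm in the analyser's frame, so it still stands 35 mm out of the body's front.
- cover (a joint): Hinge angle of the cover, rad: 0 = shut on the deck, over the lane; grows as the free edge rises; starts at 0.8 to 1.25, limit 1.4. Stiff hinge: it stays where it is left, 1 to 3 N at the free edge moves it. Light grey shallow upside-down tray, 140 mm along x, 150 mm from hinge to free edge, 20 mm thick, 0.12 kg.
- cover_hinge (a point): Middle of the cover's hinge line, at (-20, 86, 102) mm in the analyser's frame (its left side), axes as the analyser's; the line runs along x. From here the shut cover reaches 150 mm to -y; its underside is at this height, its outer (top) face 20 mm higher.
- cover_edge (a point): Middle of the free edge of the cover's outer face; moves with the cover. Own axes: the analyser's, turned with the cover about the hinge line: z is the outer face's outward normal, -y points from hinge to free edge. It lies 150 mm along that -y and 20 mm along that z from cover_hinge.
- tube_block: Loose cream block 85 x 100 x 45 mm with three capped tubes standing in it up to 91 mm high, 0.5 kg. A bystander beside the apron (left or right). Origin under its centre.
- tip_box: Loose clear box of pipette tips with an orange top, 85 x 110 x 56 mm, 0.35 kg. A bystander beside the apron on the other side. Origin under its centre.
- stick_cup: Loose white cup 68 mm across, 85 mm high, with wooden sticks reaching 125 mm, 0.2 kg. A bystander farther to the right. Origin under its centre.
There are look-alikes about, which are no part of the job. Leave any red look-alike of the part that bears rack_mid alone.

How it is judged:
On the way, in this order (a step that is already met when the one before it is completed fails the run):
1. the rack is pushed home against the end stop, the cover still open (x of rack_end in the frame of analyser above -0.169 m and value of joint cover above 0.3 rad), for 0.2 s.
2. the cover is pushed fully shut (value of joint cover below 0.04 rad), for 0.2 s.
At the end, for the whole second after the job is handed in: The rack lies flat in its lane (within 8 mm of the lane's centre line), its far end within 4 mm of the end stop, and the cover is shut and still (hinge angle under 0.04 rad, free edge within 6 mm of closed) (x of rack_end in the frame of analyser above -0.169 m and y of rack_end in the frame of analyser between -0.008 and 0.008 m and height (world z) of rack_mid below 0.055 m and angle between rack_mid's own z axis and vertical below 0.06 rad and value of joint cover below 0.04 rad and velocity of joint cover below 0.05 rad/s); the robot touches nothing.
It fails at once if the rack is lifted more than 10 mm (height (world z) of rack_mid above 0.061 m).
It fails at once if the rack is tipped more than 0.15 rad (angle between rack_mid's own z axis and vertical above 0.15 rad).
It fails at once if the tube block is moved more than 20 mm (distance of tube_block from where it was at the start of the episode above 0.02 m).
It fails at once if the tip box is moved more than 20 mm (distance of tip_box from where it was at the start of the episode above 0.02 m).
It fails at once if the stick cup is moved more than 20 mm (distance of stick_cup from where it was at the start of the episode above 0.02 m).
It also fails if it takes over 45 s, if anything falls off the work surface, if the arm or the gripper's body presses on something with over 40 N, if the wrist force passes 120 N, or if a joint passes its speed limit or range.

## Working session

There is one attempt and no reset: what is moved stays moved. The work goes in short steps, Python scripts to look and compute and a tool call to move; the robot and the scene stay as the last step left them, time stands still between calls to the robot, and variables do not carry over. Pictures are saved under pics/ and viewed, at most 10 in all, crops included, and the job is handed in when it is done.

Besides the shell and the picture viewer there is one more tool, called after "Request:" as name(argument=value, ...) on one line, values as JSON. apply_moves: Moves the arm, as the interface text tells. Its arguments: {"type":"object","properties":{"rows":{"type":"array"},"newtons":{"type":"number"}},"required":["rows"]}

```bash
mkdir -p pics; ls; cat > h.py <<'E'
import numpy as np, cv2
from scipy.spatial.transform import Rotation as R
from workcell import ctrl
def ray(c,uv,T):
    K=c["camera_matrix"]; k=c["k1"]
    p=np.array([(uv[0]-K[0][2])/K[0][0],(uv[1]-K[1][2])/K[1][1]]); q=p.copy()
    for _ in range(20): q=p/(1+k*(q@q))
    d=np.array([q[0],-q[1],-1]); T=np.array(T)
    return T[:3,3],T[:3,:3]@d
def onz(c,uv,z,T=None):
    o,d=ray(c,uv,c["T"] if T is None else T); return o+d*(z-o[2])/d[2]
def proj(c,P,T=None):
    T=np.array(c["T"] if T is None else T); K=c["camera_matrix"]
    p=np.linalg.inv(T)@np.append(P,1); q=np.array([p[0],-p[1]])/-p[2]
    q=q*(1+c["k1"]*(q@q)); return np.array([K[0][0]*q[0]+K[0][2],K[1][1]*q[1]+K[1][2]])
E
python3 - <<'E'
from h import *
import pickle
o=ctrl.get_obs(); print(o)
for n in("scene","side"):
    c=ctrl.read_camera(n); pickle.dump(c,open(n+".pkl","wb"))
    print(n,np.round(c["T"],3).tolist(),c["camera_matrix"],c["k1"])
    cv2.imwrite(f"pics/{n}.png",cv2.resize(c["frame"][:,:,::-1],(800,600),interpolation=cv2.INTER_CUBIC))
E
```

```text
pics
{'clock': 0.0, 'qpos': array([ 1.10171018e+00,  2.91297349e-01, -1.54147622e-01,  1.12670645e+00,
       -1.82653561e-05,  1.43149834e+00]), 'joint_vel': array([ 7.78178834e-04, -4.49905535e-04, -5.26252156e-05,  7.17673432e-04,
        1.21254531e-03,  9.26942486e-04]), 'tau': array([-3.74348718e-03, -5.37145758e+01,  3.31366539e+01,  1.57419371e-02,
       -4.40464619e-04,  2.01904805e-05]), 'position': array([0.16981045, 0.49629758, 0.2307155 ]), 'ee_rot': array([-5.15621785e-01, -3.09859546e+00,  2.03919183e-03]), 'wrist_force': array([0.18747547, 0.323719  , 0.67170737]), 'moment': array([-0.00416738, -0.04165072,  0.00621935]), 'grip_force': 0.0, 'width': 0.08557121254406795}
scene [[-0.871, -0.325, 0.369, 0.838], [0.491, -0.605, 0.626, 0.532], [0.02, 0.727, 0.687, 0.736], [0.0, 0.0, 0.0, 1.0]] [[373.35881045   0.         256.97686352]
 [  0.         373.35881045 191.74116799]
 [  0.           0.           1.        ]] -0.10720909675483233
side [[0.961, 0.178, -0.209, 0.254], [-0.275, 0.622, -0.733, -0.884], [-0.0, 0.762, 0.647, 0.842], [0.0, 0.0, 0.0, 1.0]] [[449.62403531   0.         260.48998591]
 [  0.         449.62403531 186.77692279]
 [  0.           0.           1.        ]] -0.1755468549496831
```

View pics/scene.png

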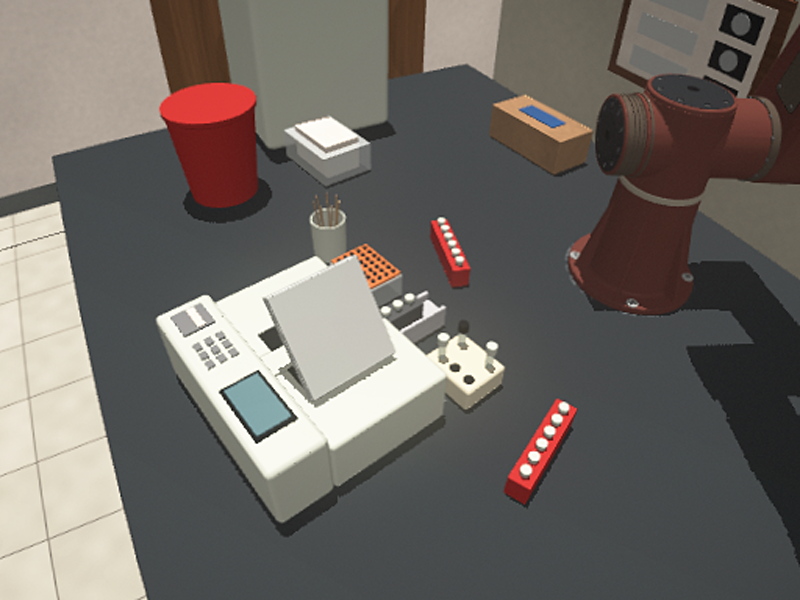

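View pics/side.png

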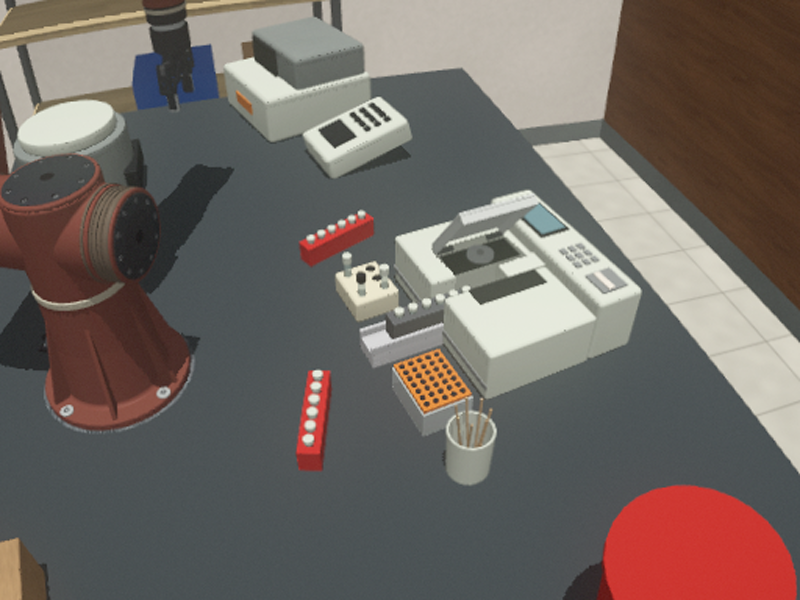

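Scene (800x600): the analyser deck's front-left corner is near (443,375), with the cover open, and the dark rack sits in the apron between the cream block (465,370) and the orange tip box (365,265). Side: the rack runs (390..470, 290..330), with the apron end at (362,340). I'll take crops for exact corners.

```bash
python3 - <<'E'
from h import *
import pickle
for n,(x,y,w,h) in dict(side=(218,112,200,150),scene=(95,150,240,180)).items():
    c=pickle.load(open(n+".pkl","rb")); f=c["frame"][y:y+h,x:x+w,::-1]
    im=cv2.resize(f,(800,600),interpolation=cv2.INTER_CUBIC)
    s=800/w
    for i in range(0,w,20): cv2.putText(im,str(x+i),(int(i*s),10),0,.35,(0,255,255)); cv2.line(im,(int(i*s),12),(int(i*s),18),(0,255,255))
    for i in range(0,h,20): cv2.putText(im,str(y+i),(0,int(i*s)+4),0,.35,(0,255,255)); cv2.line(im,(26,int(i*s)),(32,int(i*s)),(0,255,255))
    cv2.imwrite(f"pics/{n}_crop.png",im)
E
```

```text
(no output)
```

View pics/side_crop.png

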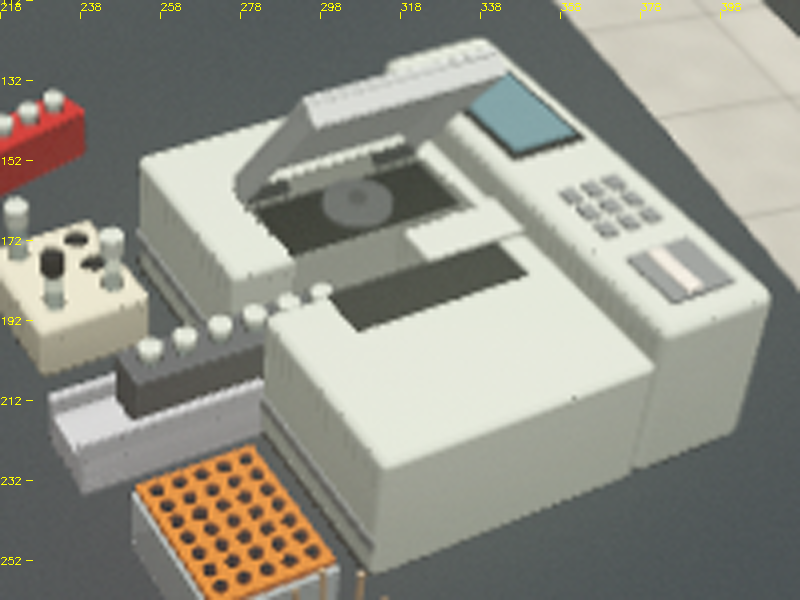

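View pics/scene_crop.png

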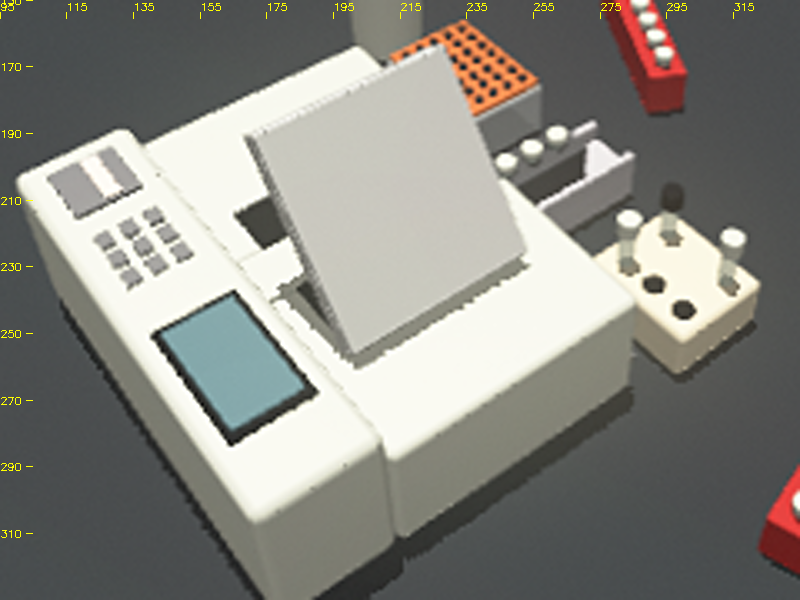

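```bash
cat > fit.py <<'E'
from h import *
import pickle
from scipy.optimize import least_squares
C={n:pickle.load(open(n+".pkl","rb")) for n in("scene","side")}
def px(n,u,v): return (np.array([u,v])/4+[218,112]-.375) if n=="side" else np.array([u,v])/3.3333+[95,150]-.35
A=[("side",-130,-170,100,384,468),("side",-130,-170,0,378,573),("side",-130,170,100,143,160),("side",70,-170,0,636,470),("side",160,-170,125,770,296),("side",160,-170,0,735,430),("side",-260,-26,0,85,493),("side",-260,26,44,50,397),
("scene",-130,170,100,634,298),("scene",-130,170,0,628,383),("scene",70,170,0,402,537),("scene",160,170,125,258,522),("scene",160,-170,125,18,182),("scene",-130,-170,100,360,47),("scene",-260,26,44,634,155),("scene",-260,26,0,632,198),("scene",70,-170,125,125,130)]
def W(p,a):
    c,s=np.cos(p[2]),np.sin(p[2]); a=np.array(a)/1000.
    return np.array([p[0]+c*a[0]-s*a[1],p[1]+s*a[0]+c*a[1],a[2]])
f=lambda p:np.concatenate([proj(C[n],W(p,(x,y,z)))-px(n,u,v) for n,x,y,z,u,v in A])
r=least_squares(f,[.65,0,0],loss="soft_l1"); p=r.x
def cov(th,x,d,n): return (x,86-d*np.cos(th)+n*np.sin(th),102+d*np.sin(th)+n*np.cos(th))
B=[("scene",-90,150,20,437,45),("scene",50,150,20,247,137),("side",-90,150,20,308,97)]
fc=lambda t:np.concatenate([proj(C[n],W(p,cov(t[0],x,d,q)))-px(n,u,v) for n,x,d,q,u,v in B])
D=[("side",-17,30,137,418),("side",17,72,117,360)]
fr=lambda t:np.concatenate([proj(C[n],W(p,(t[0],y,z)))-px(n,u,v) for n,y,z,u,v in D])
if __name__=="__main__":
    print(p,np.round(f(p).reshape(-1,2),1).tolist())
    t=least_squares(fc,[1.]); print("cover",t.x,np.round(t.fun,1)); th=t.x[0]
    e=least_squares(fr,[-220.]); print("rack_end",e.x,np.round(e.fun,1))
    print("rack_end W",W(p,(e.x[0],0,51)),"home",W(p,(-165,0,51)),"apron front",W(p,(-260,0,51)),"edge",W(p,cov(th,-20,150,20)),"shut edge",W(p,cov(0,-20,150,20)),"hinge",W(p,(-20,86,102)))
    # bystanders: orange top & block top
    for n in C:
        h=cv2.cvtColor(C[n]["frame"],cv2.COLOR_RGB2HSV)
        m=cv2.inRange(h,(5,150,120),(18,255,255)); k=cv2.connectedComponentsWithStats(m); i=1+np.argmax(k[2][1:,4])
        b=cv2.boxPoints(cv2.minAreaRect(np.argwhere(k[1]==i)[:,::-1].astype(np.float32)))
        print(n,"tip",[np.round(onz(C[n],q,.056)[:2],3).tolist() for q in b])
    for q in [(757,285),(682,360),(600,255)]: print("block",onz(C["scene"],px("scene",*q),.045)[:2])
    for q in [(90,222),(147,297),(40,345)]: print("block side",onz(C["side"],px("side",*q),.045)[:2])
E
python3 fit.py
```

```text
[ 0.66939557 -0.02881832  0.18076713] [[0.1, -0.5], [-1.6, 1.7], [-2.7, -0.9], [-1.2, 1.1], [1.5, -1.6], [0.3, 0.2], [-0.7, 0.7], [-0.7, -0.2], [2.5, -0.2], [1.0, 1.0], [0.4, 2.9], [-1.1, 1.6], [-3.5, -0.9], [-1.5, -1.2], [-0.5, -0.2], [-1.0, -1.6], [-0.7, -1.6]]
cover [0.89662374] [ 0.9 -0.3  0.7  0.  -1.1  1.4]
rack_end [-214.31606538] [ 0.7  3.4 -0.2 -2.1]
rack_end W [ 0.45857156 -0.06734898  0.051     ] home [ 0.50708407 -0.05848272  0.051     ] apron front [ 0.41363199 -0.07556223  0.051     ] edge [ 0.64828555 -0.02455734  0.23166858] shut edge [ 0.66122764 -0.0953712   0.122     ] hinge [0.63426    0.05218471 0.102     ]
scene tip [[0.533, -0.239], [0.466, -0.296], [0.433, -0.159], [0.497, -0.113]]
side tip [[0.439, -0.155], [0.519, -0.115], [0.536, -0.242], [0.461, -0.275]]
block [0.4029866  0.10939904]
block [0.48867169 0.13875945]
block [0.48829897 0.02991025]
block side [0.47972421 0.11913983]
block side [0.49707912 0.02684173]
block side [ 0.41542048 -0.0012783 ]
```

Request:
apply_moves(rows=[[0,[0,0,0],-0.103],[0,[0,0,0],-0.103],[0,[0,0,0],-0.103],[0,[0,0,0],-0.103],[0,[0,0,0],-0.101],[0,[0,0,0],0],[0,[0,0,0],0],[0,[0,0,0],0]])

```text
clock: 0.77
position: [0.17, 0.4966, 0.2312]
ee_rot: [0.282, -3.129, 0.0]
wrist_force: [0.2, 0.4, -0.1]
width: 0.0002
grip_force: 0.0
```

```bash
cat > st.py <<'E'
from h import *
p=[ 0.66939557,-0.02881832,0.18076713]
o=ctrl.get_obs(); M=R.from_rotvec(o["ee_rot"]).as_matrix(); A=R.from_euler("z",p[2]).as_matrix()
x=A.T@(o["position"]-[p[0],p[1],0])
print("t",o["clock"],"ana",np.round(x*1000,1),"F",np.round(A.T@o["wrist_force"],2),"w",o["width"],"q",np.round(o["qpos"],2)); print(np.round(A.T@M,3).tolist())
E
python3 st.py
```

```text
t 0.7667 ana [-396.8  606.7  231.2] F [ 0.24  0.34 -0.14] w 0.0002157017277059498 q [ 1.1   0.29 -0.15  1.13  0.    0.92]
[[-1.0, 0.001, -0.0], [0.001, 1.0, -0.0], [0.0, -0.0, -1.0]]
```

Request:
apply_moves(rows=[[0,[-0.009,-0.038,0],0],[0,[-0.009,-0.038,0],0],[0,[-0.009,-0.038,0],0],[0,[-0.009,-0.038,0],0],[0,[-0.009,-0.038,0],0],[0,[-0.009,-0.038,0],0],[0,[-0.009,-0.038,0],0],[0,[-0.009,-0.038,0],0],[0,[-0.009,-0.038,0],0],[0,[-0.009,-0.038,0],0],[0,[-0.009,-0.038,0],0],[0,[-0.009,-0.038,0],0],[0,[-0.009,-0.038,0],0],[0,[-0.009,-0.038,0],0],[0,[-0.009,-0.038,0],0],[0,[-0.009,-0.037,0],0],[0,[0,0,0],0],[0,[0,0,0],0],[0,[0,0,0],0]])

```text
clock: 2.35
position: [0.4217, -0.0737, 0.2311]
ee_rot: [0.284, -3.128, -0.001]
wrist_force: [0.6, -0.6, 0.3]
width: -0.0001
grip_force: 0.0
```

```bash
python3 st.py; python3 - <<'E'
from h import *
o=ctrl.get_obs(); c=ctrl.read_camera("wrist")
T=np.eye(4);T[:3,:3]=R.from_rotvec(o["ee_rot"]).as_matrix();T[:3,3]=o["position"];T=T@np.array(c["tool_from_camera"])
c["T"]=T
import pickle; pickle.dump(c,open("wrist.pkl","wb"))
cv2.imwrite("pics/wrist.png",cv2.resize(c["frame"][:,:,::-1],(800,600),interpolation=cv2.INTER_CUBIC))
E
```

```text
t 2.35 ana [-251.7    0.3  231.1] F [ 0.45 -0.73  0.32] w -6.56874799568256e-05 q [-0.34  0.11 -0.39  1.08  0.   -0.53]
[[-1.0, -0.0, -0.001], [-0.0, 1.0, 0.001], [0.001, 0.001, -1.0]]
```

View pics/wrist.png

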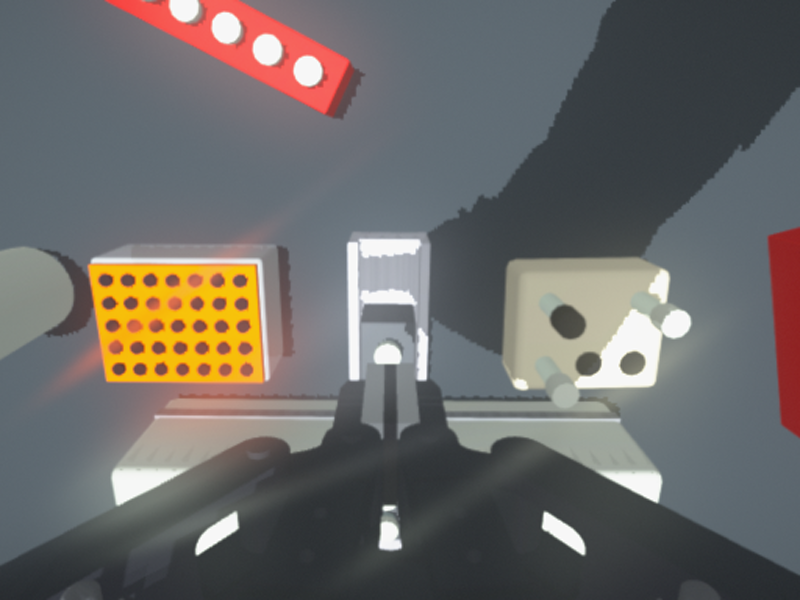

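Wrist view: the apron spans columns 348–431 (front at row 235), the rack's near face is at rows ~304–322, columns 361–415. The finger corridor between tip box and cream block is wide. I'll check these against the estimate.

```bash
python3 - <<'E'
from h import *
import pickle
c=pickle.load(open("wrist.pkl","rb")); p=[ 0.66939557,-0.02881832,0.18076713]; A=R.from_euler("z",p[2]).as_matrix()
for n,u,v,z in [("apronL",348,236,.044),("apronR",431,236,.044),("racktopL",361,322,.072),("racktopR",415,322,.072),("rackbot",388,303,.03),("tip",283,320,0),("tiptop",266,320,.056),("block",505,320,.045)]:
    print(n,np.round(1000*A.T@(onz(c,(u/1.5625-.18,v/1.5625-.18),z)-[p[0],p[1],0]),1))
E
```

```text
apronL [-266.6  -26.3   44. ]
apronR [-266.6   26.    44. ]
racktopL [-219.1  -17.3   72. ]
racktopR [-219.1   15.3   72. ]
rackbot [-218.1   -1.2   30. ]
tip [-195.6  -79.8    0. ]
tiptop [-214.8  -78.6   56. ]
block [-211.1   75.8   45. ]
```

Request:
apply_moves(rows=[[0,[0,0,0.03],0],[0,[0,0,0.03],0],[0,[0,0,0.03],0],[0,[0,0,0.03],0],[0,[0,0,0.03],0],[0,[0,0,0.015],0],[0,[0,0,0.013],0],[0,[0,0,0],0],[0,[0,0,0],0]])

```text
clock: 3.15
position: [0.4216, -0.0728, 0.0534]
ee_rot: [0.289, -3.127, -0.001]
wrist_force: [-0.5, 0.0, 0.6]
width: -0.0001
grip_force: 0.0
```

```bash
python3 st.py
```

```text
t 3.15 ana [-251.7    1.3   53.4] F [-0.49  0.1   0.57] w -0.00010663407478762445 q [-0.34  0.31 -0.66  0.59  0.   -0.53]
[[-1.0, -0.004, -0.001], [-0.004, 1.0, 0.001], [0.001, 0.001, -1.0]]
```

Request:
apply_moves(rows=[[0,[-0.004,0,0],0],[0,[-0.004,0,0],0],[0,[-0.004,0,0],0],[0,[-0.004,0,0],0],[0,[-0.004,0,0],0],[0,[-0.004,0,0],0],[0,[-0.004,0,0],0],[0,[-0.004,0,0],0],[0,[-0.004,0,0],0],[0,[-0.004,0,0],0],[0,[-0.004,0,0],0],[0,[-0.004,0,0],0],[0,[-0.004,0,0],0],[0,[-0.004,0,0],0],[0,[-0.004,0,0],0],[0,[0,0,0],0]])

```text
clock: 4.48
position: [0.4823, -0.063, 0.0534]
ee_rot: [-0.288, 3.127, -0.0]
wrist_force: [0.2, 0.5, -0.0]
width: 0.0001
grip_force: 0.0
```

```bash
python3 st.py
```

```text
t 4.4833 ana [-190.2    0.    53.4] F [ 0.25  0.49 -0.04] w 0.00011712109896731226 q [-0.28  0.4  -0.52  0.65  0.   -0.46]
[[-1.0, -0.003, 0.001], [-0.003, 1.0, -0.0], [-0.001, -0.0, -1.0]]
```

Request:
apply_moves(rows=[[0,[-0.002,0,0],0],[0,[-0.002,0,0],0],[0,[-0.002,0,0],0],[0,[-0.002,0,0],0]])

```text
clock: 4.82
position: [0.4891, -0.0615, 0.0533]
ee_rot: [0.287, -3.128, -0.0]
wrist_force: [-0.6, -1.0, -0.0]
width: -0.0001
grip_force: 0.7
```

Request:
apply_moves(rows=[[0,[-0.002,0,0],0],[0,[-0.002,0,0],0]])

```text
clock: 4.98
position: [0.4931, -0.0608, 0.0533]
ee_rot: [0.287, -3.128, -0.0]
wrist_force: [-1.7, 0.3, 0.2]
width: 0.0
grip_force: 0.8
```

Request:
apply_moves(rows=[[0,[-0.001,0,0],0],[0,[-0.001,0,0],0]])

```text
clock: 5.15
position: [0.4949, -0.0604, 0.0533]
ee_rot: [0.287, -3.128, 0.0]
wrist_force: [-5.2, -2.0, 3.5]
width: 0.0002
grip_force: 3.4
```

Request:
apply_moves(rows=[[0,[-0.001,0,0],0],[0,[-0.001,0,0],0],[0,[0,0,0],0],[0,[0,0,0],0]])

```text
clock: 5.48
position: [0.4949, -0.0603, 0.053]
ee_rot: [0.286, -3.125, 0.001]
wrist_force: [-9.8, -3.7, 6.5]
width: 0.0001
grip_force: 4.7
```

```bash
python3 st.py
```

```text
t 5.4833 ana [-177.3    0.4   53. ] F [-10.25  -1.84   6.48] w 7.734958096984159e-05 q [-0.27  0.42 -0.48  0.67 -0.   -0.45]
[[-1.0, -0.002, -0.004], [-0.002, 1.0, -0.0], [0.004, -0.0, -1.0]]
```

Request:
apply_moves(rows=[[0,[0.004,0,0],0],[0,[0.008,0,0],0],[0,[0.01,0,0],0],[0,[0.01,0,0],0],[0,[0,0,-0.02],0],[0,[0,0,-0.03],0],[0,[0,0,-0.035],0],[0,[0,0,-0.035],0],[0,[0,0,-0.035],0],[0,[0,0,-0.035],0],[0,[0,0,-0.03],0],[0,[0,0,0],0],[0,[0,0,0],0]])

```text
clock: 6.57
position: [0.4658, -0.0663, 0.2747]
ee_rot: [-0.287, 3.125, -0.002]
wrist_force: [0.1, 0.3, -1.0]
width: -0.0001
grip_force: 0.0
```

```bash
python3 st.py; python3 - <<'E'
from h import *
import pickle
n="side"; x,y,w,h=(218,112,200,150)
c=ctrl.read_camera(n); pickle.dump(c,open("side2.pkl","wb")); f=c["frame"][y:y+h,x:x+w,::-1]
cv2.imwrite("pics/side2.png",cv2.resize(f,(800,600),interpolation=cv2.INTER_CUBIC))
E
```

```text
t 6.5667 ana [-207.    -0.3  274.7] F [ 0.14  0.25 -0.98] w -0.00013190954105509283 q [-0.3   0.16 -0.21  1.2   0.   -0.48]
[[-1.0, -0.002, 0.003], [-0.002, 1.0, -0.002], [-0.003, -0.002, -1.0]]
```

View pics/side2.png

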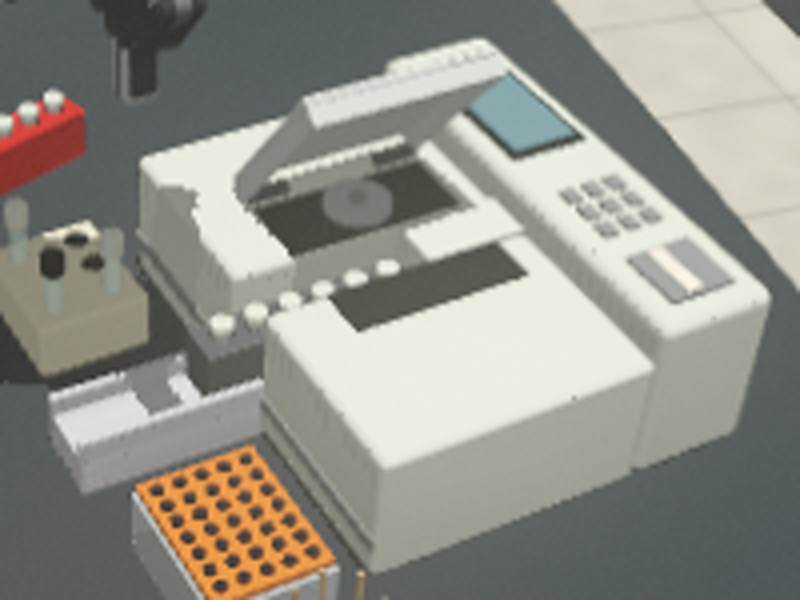

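Side crop: the six caps run from (222,324) to (388,268), and the rack's near top edge is at about (190,340). The cover is still open, with its free edge at (308,97). I'll check the caps' mean, which is rack_mid.

```bash
python3 - <<'E'
from h import *
from fit import px,W
import pickle
c=pickle.load(open("side2.pkl","rb")); p=[ 0.66939557,-0.02881832,0.18076713]; A=R.from_euler("z",p[2]).as_matrix()
for L in ([(222,320),(256,309),(289,298),(322,286),(355,276),(388,265)],[(150,345),(185,334),(220,323),(254,312),(288,301),(321,290)]):
  P=np.array([1000*A.T@(onz(c,px("side",*q),.084)-[p[0],p[1],0]) for q in L]);print(np.round(P[:,:2],1).tolist(),P.mean(0))
# reference: lane features
for n,q,z in [("apron fl",(50,397),.044),("apron fr bottom",(85,493),0),("console corner",(770,296),.125),("front right",(384,468),.1)]: print(n,1000*A.T@(onz(c,px("side",*q),z)-[p[0],p[1],0]))
E
```

```text
[[-145.9, 1.9], [-121.2, 1.8], [-96.6, 2.0], [-71.1, 3.0], [-46.3, 2.2], [-20.5, 2.4]] [-83.58464138   2.21901802  84.        ]
[[-197.9, 0.8], [-173.4, 0.3], [-148.4, -0.1], [-123.7, -0.2], [-98.6, -0.4], [-73.8, -0.3]] [-1.35976424e+02  1.44193871e-02  8.40000000e+01]
apron fl [-258.55938484   24.49288248   44.        ]
apron fr bottom [-257.42272036  -24.50378251    0.        ]
console corner [ 152.28050886 -173.13797084  125.        ]
front right [-131.17982919 -171.32449136  100.        ]
```

Request:
apply_moves(rows=[[0,[-0.02,0.004,0],0],[0,[-0.03,0.006,0],0],[0,[-0.03,0.006,0],0],[0,[-0.03,0.006,0],0],[0,[-0.03,0.006,0],0],[0,[-0.03,0.006,0],0],[0,[-0.017,0.005,0],0],[0,[0,0,0],0],[0,[0,0,0.02],0],[0,[0,0,0.015],0],[0,[0,0,0.01],0],[0,[0,0,0],0]])

```text
clock: 7.62
position: [0.6399, 0.0064, 0.225]
ee_rot: [0.286, -3.123, -0.002]
wrist_force: [-0.0, 0.4, -0.4]
width: 0.0001
grip_force: 0.0
```

```bash
python3 st.py
```

```text
t 7.6167 ana [-22.7  39.9 225. ] F [ 0.06  0.37 -0.36] w 0.00010015966799465448 q [-0.1   0.52  0.19  1.24 -0.   -0.29]
[[-1.0, -0.002, -0.005], [-0.002, 1.0, 0.002], [0.005, 0.002, -1.0]]
```

Request:
apply_moves(rows=[[0,[0,0,0.006],0],[0,[0,0,0.007],0],[0,[0,-0.005,0.005],0],[0,[0,-0.005,0.004],0],[0,[0,-0.005,0.004],0],[0,[0,-0.005,0.004],0],[0,[0,-0.005,0.004],0],[0,[0,-0.005,0.004],0],[0,[0,-0.004,0.005],0],[0,[0,-0.004,0.005],0],[0,[0,-0.004,0.006],0]])

```text
clock: 8.53
position: [0.6501, -0.0353, 0.1739]
ee_rot: [-0.287, 3.128, -0.0]
wrist_force: [-0.7, -0.6, 1.5]
width: 0.0001
grip_force: 0.6
```

```bash
python3 st.py
```

```text
t 8.5333 ana [-20.2  -2.9 173.9] F [-0.82 -0.5   1.45] w 0.00014228403931215524 q [-0.17  0.56  0.12  1.13 -0.   -0.35]
[[-1.0, -0.002, 0.0], [-0.002, 1.0, -0.0], [-0.0, -0.0, -1.0]]
```

Contact is as expected. I'll follow the arc the rest of the way down.

Request:
apply_moves(rows=[[0,[0,-0.003,0.005],0],[0,[0,-0.003,0.005],0],[0,[0,-0.003,0.005],0],[0,[0,-0.003,0.005],0],[0,[0,-0.003,0.005],0],[0,[0,-0.002,0.005],0],[0,[0,-0.002,0.005],0],[0,[0,-0.001,0.005],0],[0,[0,-0.001,0.005],0],[0,[0,0,0.003],0]])

```text
clock: 9.37
position: [0.6536, -0.0557, 0.1256]
ee_rot: [0.287, -3.128, 0.0]
wrist_force: [-0.9, 0.2, 1.8]
width: -0.0001
grip_force: 0.5
```

Request:
apply_moves(rows=[[0,[0,0,0.002],0],[0,[0,0,0.001],0]])

```text
clock: 9.53
position: [0.6536, -0.0554, 0.123]
ee_rot: [0.287, -3.128, -0.0]
wrist_force: [-0.0, 0.2, 1.3]
width: 0.0003
grip_force: 0.4
```

```bash
python3 st.py
```

```text
t 9.5333 ana [-20.3 -23.3 123. ] F [0.01 0.21 1.32] w 0.0002878081414569207 q [-0.2   0.61  0.06  1.02 -0.   -0.38]
[[-1.0, -0.002, -0.0], [-0.002, 1.0, 0.0], [0.0, 0.0, -1.0]]
```

Request:
apply_moves(rows=[[0,[0,0,0.001],0],[0,[0,0,0.001],0],[0,[0,0,0.001],0],[0,[0,0,0],0]])

```text
clock: 9.87
position: [0.6538, -0.0554, 0.1219]
ee_rot: [-0.287, 3.127, -0.001]
wrist_force: [-4.3, -0.2, 12.6]
width: -0.0
grip_force: 6.1
```

Request:
apply_moves(rows=[[0,[0,0,0.001],0],[0,[0,0,0],0],[0,[0,0,0],0],[0,[0,0,0],0]])

```text
clock: 10.2
position: [0.6539, -0.0554, 0.1218]
ee_rot: [-0.288, 3.127, -0.001]
wrist_force: [-8.0, -0.4, 19.6]
width: 0.0001
grip_force: 9.8
```

Solid stop at z = 0.122, which is shut. Now I'll lift clear and check.

Request:
apply_moves(rows=[[0,[0,0,-0.004],0],[0,[0,0,-0.01],0],[0,[0,0,-0.03],0],[0,[0,0,-0.04],0],[0,[0,0,-0.04],0],[0,[0.02,0,-0.03],0],[0,[0.03,0.03,-0.02],0],[0,[0.03,0.03,0],0],[0,[0.03,0.03,0],0],[0,[0.03,0.03,0],0],[0,[0.03,0.03,0],0],[0,[0,0.0,0],0],[0,[0,0,0],0]])

```text
clock: 11.28
position: [0.4644, 0.0578, 0.2922]
ee_rot: [-0.291, 3.127, -0.0]
wrist_force: [1.3, 0.1, 0.0]
width: 0.0
grip_force: 0.0
```

```bash
python3 st.py; python3 - <<'E'
from h import *
x,y,w,h=(218,112,200,150)
c=ctrl.read_camera("side"); f=c["frame"][y:y+h,x:x+w,::-1]
cv2.imwrite("pics/side3.png",cv2.resize(f,(800,600),interpolation=cv2.INTER_CUBIC))
E
```

```text
t 11.2833 ana [-186.1  122.1  292.2] F [ 1.25 -0.12  0.03] w 2.56293816515561e-06 q [-0.03  0.15 -0.17  1.24  0.   -0.22]
[[-1.0, -0.005, 0.001], [-0.005, 1.0, -0.0], [-0.001, -0.0, -1.0]]
```

View pics/side3.png

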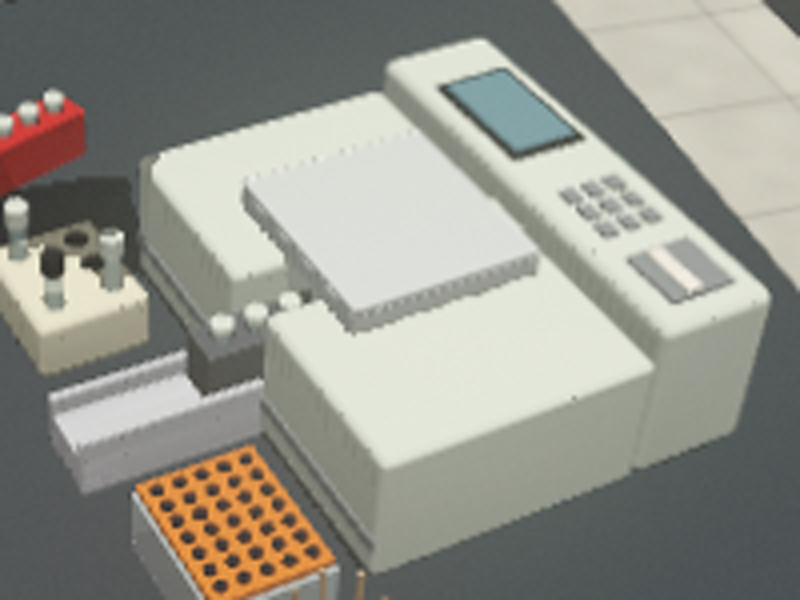

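The picture shows the cover flat on the deck (free edge (345,320)–(535,265)). The rack is still home, with its first cap at (222,324), and the bystanders haven't moved. Handing in.

```bash
python3 -c "
from workcell import ctrl
print(ctrl.finish_job())"
```

```text
the job is handed in; nothing more can be done
None
```

The rack is home against the end stop, the cover is fully shut, the three bystanders look unmoved in the last picture, and the job is handed in; no verdict was returned.

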